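# Refill and test the bag stapler on the medicine bench

### The arm

A 6-joint arm with a two-finger parallel gripper is mounted at the origin on the work surface. World frame = base frame: x ahead of the robot, y to its left, z up, the work surface at z = 0. Lengths are in m, angles in degrees, forces in N, time in s.
With the tool pointing down it reaches from about 0.25 to 0.725 m from the base axis. Payload 9.7 kg.
Tool frame: the origin (TCP) lies at the very end of the fingers, on their centre line; the grasp point (between the pads) lies 19 mm behind it (bot.grip_depth is the distance from the TCP to the grasp point, in m); z points along the fingers, y is the direction in which the jaws open and shut (so a half turn about z gives the same grasp; the last joint's range is limited). The gripper opens to 85 mm and grips with 20 to 120 N. Pads are 22 mm wide; open, the fingers measure 114 mm over their backs; the gripper's body (76 mm by 85 mm) begins 54 mm behind the grasp point. The pads swing forward as they close: fully open they stand 13 mm farther back than shut.
Start: joints at [63.541, 4.979, 10.078, 95.1, 0, 90], TCP at [0.245, 0.492, 0.231] pointing down, gripper open.
Joint ranges: [-179.16, 179.16], [-48.56, 103.87], [-65.8, 70.77], [-126.05, 130.52], [-82.76, 87.17], [-180, 180]. Speed limits (degrees/s): [127.2, 127.2, 147.25, 180, 180, 180].

### API

Orientations are given as [roll, pitch, yaw] about the fixed x, y, z axes, in that order (R = Rz(yaw) Ry(pitch) Rx(roll)).
In Python, from workcell import bot, viewer gives the robot as it stands.
- The arm moves only by the tool arm_command, never from a script. Its argument "motion" is a list of rows, each a list of 3 entries, a list of its own where there are three numbers: the opening, from 0 (shut) to 1 (fully open), then the shift along the tool's x, y, z in units of 60 mm (1.0 is 60 mm), then the turn, a rotation vector about the tool's x, y, z in units of 6 degrees (1.0 is 6 degrees). A call has 1 to 12 rows; each row shifts and turns the commanded pose from where the row before left it, along the tool's axes as they then stand; what a row does not reach is not made up. A row lasts 1/8 s, in which the tool goes at most 62.5 mm and 10.7 degrees, less where a joint would pass 70% of its speed; a pose out of reach is approached as far as the arm can. A call is refused whole if a number of a shift passes 1 or a number of a turn 1, either way. A call with a gripper value outside its range is refused whole. The fingers move at their own pace and stop on an object; "newtons" is the grip in N (left out, the last holds). Time passes only in rows, so rows that do not move let the fingers close. It gives the time, the measured TCP pose, the force and the opening at its end, in the units of the state.
- bot.get_obs(): the state, without advancing time (a new reading comes with each control period).
- viewer.camera(name): name is "scene" or "top" or "wrist"; returns the picture (420x560x3 uint8, blue, green, red); there is no depth.
- viewer.calibration(name): a dict with "fx", "fy", "cx", "cy" (pixels), "T" (4x4, takes a point from camera to world coordinates). Camera axes: x right, y down, z forward; pixel columns grow to the right and rows downward; lengths in m; the calibration is good to about 2 mm. The wrist camera is an equidistant fisheye: a pixel r from the principal point sees the ray r / f radians off the axis. A picture is of the moment at which its call begins: read the wrist's pose just before it. calibration takes no time and is no camera call; for the wrist camera it gives the pose at the moment of the call.
- bot.job_done(): hands the job in, once; it reports no verdict.
The state is a dict: "time": time; "q": joint angles; "qd": joint speeds; "joint_efforts": joint torques, N m; "ee_pos": TCP position; "tcp_rot": TCP orientation; "wrist_force": force on the tool from outside, world axes, zero at the start; "torque": the same for the moment, N m; "opening": finger opening in m.
Only numpy, scipy, OpenCV 4.12 (cv2) and the standard library are available. Lean on these libraries where they do the work, as an engineer would, in place of code of your own. Each camera call takes 0.05 s, during which the arm holds its last target.

### The job

Refill the bench stapler: put the full, longer staple strip flat into the open magazine, between its front lip and the spring follower, and slide the rail cover fully shut over it. Only when the cover is shut, press the treadle all the way down to its stop, hold it there for about a second and let it come back up. Leave the short leftover strip, the two vials and the syringe where they are.

Things in the scene. Friction and masses are not known exactly. Their poses are not given: they have to be found in the camera images.
- machine: Grey bench stapler, fixed. Base plate 12 mm thick, 100 mm (x) by 365 mm (y), origin under its middle on the bench. +y runs along the magazine from nose to rear, +z up; at yaw 0 +x points away from the robot. Magazine on the line x = 0, y -58 to +185 mm. Anvil head and, across it, the pedal arm centred on y = -128 mm; treadle on the -x side of the head.
- mag_seat (a point): Point on the channel floor where the middle of a loaded strip's underside belongs: machine x 0, y -8 mm, z 20 mm, axes as the machine's. The channel runs along y, open on top, 21 mm wide at the bottom; its walls rise 4 mm straight, then flare outward to 29 mm apart at their top edge, 11 mm above the floor (34 mm over their outsides).
- lip_top (a point): Middle of the top of the fixed cross lip that closes the nose end of the channel: 8 mm above the channel floor, 4 mm thick. Its inner face lies 50 mm before mag_seat (-y).
- follower (a joint): Slide of the spring follower, m: 0 at rest, up to 0.045 pushed back (+y). A spring pushes it to the nose with 2 N at 0 plus 2 N per 10 mm. At 0 its face is 85 mm behind the lip, so a 100 mm strip, held above the lip, must push it back 15 mm or a little more before its tail clears the lip and it can go down. Loaded, it reads about 0.015 and presses the strip against the lip.
- follower_face (a point): Centre of the follower's front face (towards the nose), 13 mm above the channel floor; machine x 0, y = 27 mm + the follower joint's value. The follower is a dark block 18 mm wide, 22 mm long, its top 26 mm above the floor.
- rail (a joint): Slide of the rail cover, m: 0 fully shut, larger is further back (+y), to 0.125. Starts open, stays where left (2.5 N friction). A steel inverted channel 110 mm long, 42 mm wide; underside 33 mm and top 38 mm above the channel floor, so it passes over a strip that is fully down and jams on one that is not. Shut, its front edge is 3 mm behind the lip.
- rail_grip (a point): Grip point on the dark upright fin at the middle of the rail cover's top. The fin is 14 mm thick across the magazine (machine x), 40 mm long along it (y), and rises 36 mm above the cover's top; this point is 25 mm above the cover's top, 11 mm below the fin's top, 83 mm above the bench; machine x 0, y = the rail joint's value.
- pedal (a joint): Hinge angle of the treadle, rad: 0 up (rest), 0.20 down on its stop. Hinge axis parallel to machine y, at machine x +55 mm, 60 mm above the bench. It springs back up when released. At the middle of the tread it takes about 4.5 N to start and 11 N to reach the stop.
- pedal_pad (a point): Middle of the top of the ribbed rubber tread, 54 mm (machine x) by 74 mm (y), at the free end of the pedal arm, 168 mm from the hinge on its -x side: machine x -113, y -128 mm when up. 88 mm above the bench when up, 34 mm lower when fully down.
- strip_full: The full staple strip to be loaded: a loose ribbed steel bar 100 mm long (its x), 16 mm wide (y), 28 mm high (z), about 0.1 to 0.2 kg, lying on the bench to one side of the stapler. Origin at the centre of its underside. Both ends are alike; it may go in either way round.
- strip_short: The short leftover strip: same section and material, but only 60 mm long. It lies on the other side of the stapler. Leave it.
- vial_a: Upright glass vial with metal cap, 32 mm across and 58 mm high, origin under its centre. Leave it.
- vial_b: Another such vial. Leave it.
- syringe: Plastic syringe lying on the bench, about 160 mm long, 30 mm across its flange. Origin near its middle, on the bench. Leave it.
There are look-alikes about, which are no part of the job. Leave any red or yellow look-alike of the strip_full alone.

How it is judged:
By the outcome, as a careful person would: the job done as asked, in the order asked, and still so for the second after the job is handed in, with the robot touching nothing.
It also fails if it takes over 64 s, if anything falls off the work surface, if the arm or the gripper's body presses on something with over 40 N, if the wrist force passes 120 N, or if a joint passes its speed limit or range.

## Working session

There is one attempt and no reset: what is moved stays moved. The work goes in short steps, Python scripts to look and compute and a tool call to move; the robot and the scene stay as the last step left them, time stands still between calls to the robot, and variables do not carry over. Pictures are saved under pics/ and viewed, and the job is handed in when it is done.

Besides the shell and the picture viewer there is one more tool, called after "Call:" by a JSON object that holds its "fn" and its "kwargs". arm_command: Moves the arm, as the interface text tells. Its arguments: {"type":"object","properties":{"motion":{"type":"array"},"newtons":{"type":"number"}},"required":["motion"]}

```bash
mkdir -p pics; ls; python3 - <<'E'
from workcell import bot, viewer
import cv2
print(bot.get_obs())
for n in ["scene","top","wrist"]:
    c=viewer.calibration(n); print(n,c)
    cv2.imwrite(f"pics/{n}0.png",viewer.camera(n))
E
```

```text
pics
{'time': 0.0, 'q': array([6.35432143e+01, 5.01071266e+00, 1.00335147e+01, 9.51008463e+01,
       2.68859380e-03, 8.99989527e+01]), 'qd': array([-0.08748668,  0.0183567 , -0.005495  ,  0.00455594,  0.07954797,
        0.00339869]), 'joint_efforts': array([ 1.16763390e-04, -5.20389891e+01,  4.64803469e+01,  1.64969423e-02,
        1.24055441e-05,  2.91752406e-05]), 'ee_pos': array([0.24491625, 0.49218525, 0.23057839]), 'tcp_rot': array([-1.79921956e+02, -2.69001782e-03,  1.53544258e+02]), 'wrist_force': array([-0.55028518,  1.01948552,  0.12881997]), 'torque': array([ 0.02277959, -0.02941795, -0.00153275]), 'opening': 0.08543849985891988}
scene {'fx': 395.0585657462083, 'fy': 395.0585657462083, 'cx': 274.3798901987438, 'cy': 212.22853750693199, 'T': array([[-0.68696762,  0.46817329, -0.55577807,  1.1708411 ],
       [ 0.72635439,  0.41920684, -0.54467874,  0.56696644],
       [-0.02201807, -0.7778685 , -0.62804125,  0.81892819],
       [ 0.        ,  0.        ,  0.        ,  1.        ]])}
top {'fx': 519.6321240096395, 'fy': 519.6321240096395, 'cx': 288.0115543976113, 'cy': 204.00399060061568, 'T': array([[-0.02839613, -0.99590355,  0.08584737,  0.4578046 ],
       [-0.99941734,  0.02991319,  0.01643693, -0.05015837],
       [-0.01893756, -0.08533061, -0.9961727 ,  1.32444594],
       [ 0.        ,  0.        ,  0.        ,  1.        ]])}
wrist {'fx': 325.19226210127806, 'fy': 325.19226210127806, 'cx': 278.43117497647404, 'cy': 208.18850845880576, 'T': array([[ 4.45849950e-01,  8.54652799e-01,  2.66057165e-01,
         1.76813294e-01],
       [ 8.95107668e-01, -4.25603179e-01, -1.32831455e-01,
         5.26026342e-01],
       [-2.89999530e-04,  2.97372707e-01, -9.54761431e-01,
         3.73765032e-01],
       [ 0.00000000e+00,  0.00000000e+00,  0.00000000e+00,
         1.00000000e+00]])}
```

View pics/scene0.png

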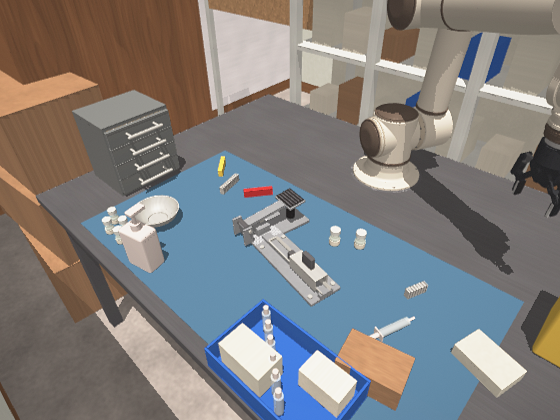

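View pics/top0.png

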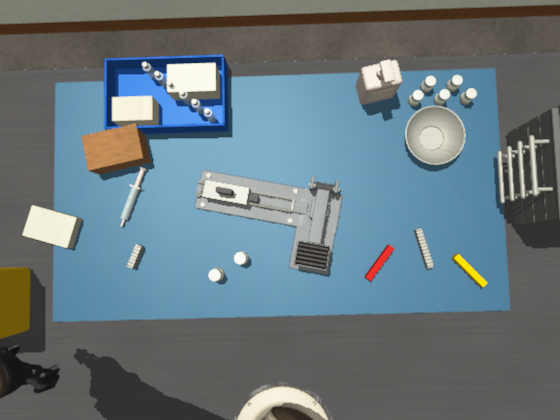

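View pics/wrist0.png

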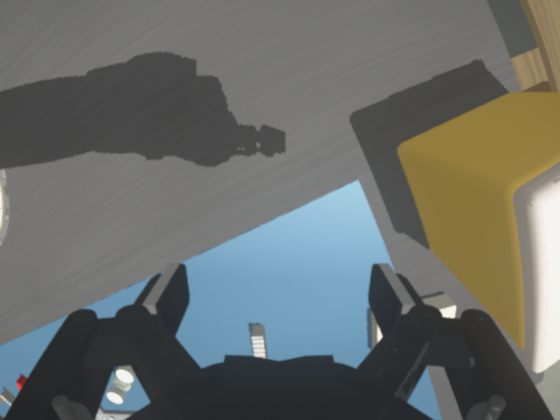

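The top view shows the stapler at the centre (treadle near (312,257), rail fin near (228,191)). The full strip is at (425,248), between the red and yellow decoys. The short strip is at (135,257) and the vials at (216,275) and (241,258). I'll measure next.

```bash
cat > h.py <<'E'
import numpy as np, cv2
from workcell import bot, viewer
from scipy.spatial.transform import Rotation as R
def ray(cal,u,v,fish=False):
    x=(u-cal['cx'])/cal['fx'];y=(v-cal['cy'])/cal['fy']
    if fish:
        r=np.hypot(x,y); d=np.array([np.sin(r)*x/r,np.sin(r)*y/r,np.cos(r)]) if r>1e-9 else np.array([0,0,1.])
    else: d=np.array([x,y,1.])
    T=cal['T']; return T[:3,3],T[:3,:3]@d
def onz(cal,u,v,z,fish=False):
    o,d=ray(cal,u,v,fish); return o+d*(z-o[2])/d[2]
def proj(cal,p,fish=False):
    T=cal['T']; q=T[:3,:3].T@(np.array(p)-T[:3,3])
    if fish:
        r=np.hypot(q[0],q[1]); th=np.arctan2(r,q[2]); return cal['cx']+cal['fx']*th*q[0]/r, cal['cy']+cal['fy']*th*q[1]/r
    return cal['cx']+cal['fx']*q[0]/q[2], cal['cy']+cal['fy']*q[1]/q[2]
def two(c1,p1,c2,p2):
    o1,d1=ray(c1,*p1);o2,d2=ray(c2,*p2)
    A=np.stack([d1,-d2],1); s=np.linalg.lstsq(A,o2-o1,rcond=None)[0]
    a=o1+s[0]*d1;b=o2+s[1]*d2; return (a+b)/2,np.linalg.norm(a-b)
E
python3 - <<'E'
from h import *
im=cv2.imread('pics/top0.png'); s=cv2.imread('pics/scene0.png')
c=cv2.resize(im[160:285,180:350],None,fx=4.6,fy=4.6,interpolation=cv2.INTER_NEAREST); cv2.imwrite('pics/tz.png',c)
c=cv2.resize(s[160:310,180:350],None,fx=4,fy=4,interpolation=cv2.INTER_NEAREST); cv2.imwrite('pics/sz.png',c)
cal=viewer.calibration('top')
hsv=cv2.cvtColor(im,cv2.COLOR_BGR2HSV)
m=((hsv[...,1]<90)).astype(np.uint8)*255; m[:75]=0;m[312:]=0;m[:,:60]=0;m[:,490:]=0
cs,_=cv2.findContours(m,cv2.RETR_EXTERNAL,cv2.CHAIN_APPROX_NONE)
for k in cs:
    if cv2.contourArea(k)>60:
        r=cv2.minAreaRect(k); print(cv2.contourArea(k),r)
        z=0.028 if cv2.contourArea(k)<1000 else 0.012
        b=cv2.boxPoints(r); P=np.array([onz(cal,*q,z) for q in b]); print(P.round(4)[:,:2].tolist(), P.mean(0).round(4), [np.linalg.norm(P[i]-P[i-1]).round(4) for i in (1,2)])
E
```

```text
183.0 ((216.0, 274.0), (14.0, 16.0), 90.0)
[[0.4184, 0.1746], [0.4173, 0.1347], [0.3828, 0.1353], [0.3839, 0.1751]] [0.4006 0.1549 0.028 ] [np.float64(0.0399), np.float64(0.0345)]
165.5 ((240.5, 257.5), (13.0, 15.0), 90.0)
[[0.4562, 0.1115], [0.4552, 0.0741], [0.423, 0.0748], [0.4241, 0.1121]] [0.4396 0.0932 0.028 ] [np.float64(0.0374), np.float64(0.0322)]
234.0 ((135.0295867919922, 255.92898559570312), (10.307692527770996, 26.615386962890625), 22.61986541748047)
[[0.426, 0.3817], [0.4864, 0.3558], [0.4759, 0.3319], [0.4156, 0.3579]] [0.451  0.3568 0.028 ] [np.float64(0.0657), np.float64(0.0261)]
345.5 ((423.5619201660156, 247.98033142089844), (42.05867385864258, 9.399312973022461), 72.34988403320312)
[[0.4971, -0.3365], [0.5035, -0.359], [0.4038, -0.3853], [0.3975, -0.363]] [ 0.4505 -0.3609  0.028 ] [np.float64(0.0234), np.float64(0.1031)]
579.5 ((70.5, 230.0), (36.0, 21.0), 90.0)
[[0.5666, 0.5468], [0.565, 0.4934], [0.4745, 0.4929], [0.476, 0.5459]] [0.5205 0.5197 0.028 ] [np.float64(0.0534), np.float64(0.0905)]
7651.5 ((264.909423828125, 215.51341247558594), (146.21139526367188, 9
[... 1362 characters left out ...]
.18592834472656)
[[0.8248, -0.3319], [0.8962, -0.3982], [0.8738, -0.421], [0.8025, -0.3548]] [ 0.8493 -0.3765  0.028 ] [np.float64(0.0975), np.float64(0.0321)]
1067.5 ((378.5, 89.5), (29.0, 47.0), 90.0)
[[0.9001, -0.2111], [0.8959, -0.3319], [0.8197, -0.3284], [0.8237, -0.208]] [ 0.8599 -0.2699  0.012 ] [np.float64(0.121), np.float64(0.0763)]
1434.0 ((185.5, 96.5), (43.0, 67.0), 90.0)
[[0.9185, 0.316], [0.9124, 0.1411], [0.7987, 0.1431], [0.8045, 0.3166]] [0.8585 0.2292 0.012 ] [np.float64(0.1749), np.float64(0.1137)]
274.5 ((81.5, 78.5), (7.0, 43.0), 90.0)
[[0.9212, 0.5501], [0.9173, 0.4384], [0.8989, 0.4383], [0.9027, 0.5499]] [0.91   0.4942 0.028 ] [np.float64(0.1118), np.float64(0.0185)]
```

View pics/tz.png

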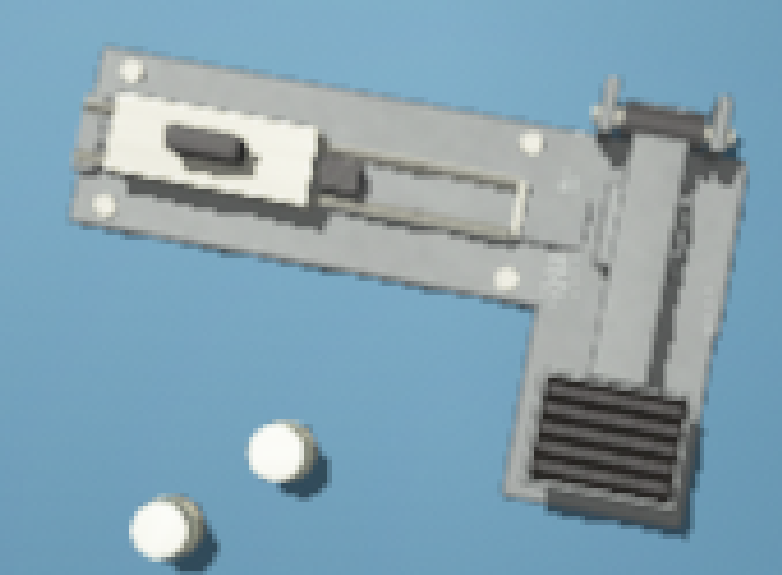

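View pics/sz.png

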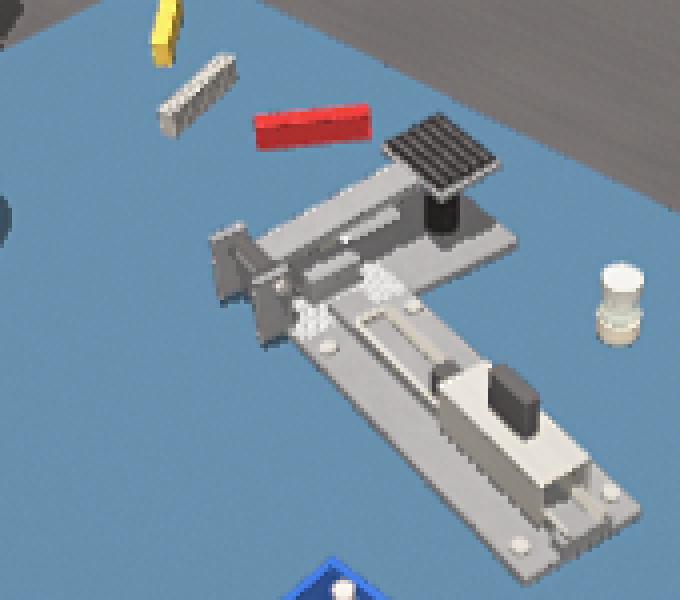

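```bash
cat >> h.py <<'E'
def fit(M,W):
    M=np.array(M)[:,:2];W=np.array(W)[:,:2];a=M.mean(0);b=W.mean(0)
    H=(M-a).T@(W-b);U,_,Vt=np.linalg.svd(H);D=np.diag([1,np.linalg.det(Vt.T@U.T)]);Rm=Vt.T@D@U.T
    return Rm,b-Rm@a
E
python3 - <<'E'
from h import *
cal=viewer.calibration('top'); cs=viewer.calibration('scene')
Z=lambda u,v:(180+u/4.6-.4,160+v/4.6-.4)
S=lambda u,v:(180+u/4-.4,160+v/4-.4)
pts=[((106,47),(.05,.1825,.012)),((70,220),(-.05,.1825,.012)),((520,208),(0,-.060,.028)),
((548,375),(-.086,-.091,.088)),((688,403),(-.086,-.165,.088)),((668,503),(-.140,-.165,.088)),((530,480),(-.14,-.091,.088)),((745,170),(.05,-.1825,.012))]
W=[onz(cal,*Z(*p),m[2]) for p,m in pts]; M=[m for p,m in pts]
Rm,t=fit(M,W); yaw=np.degrees(np.arctan2(Rm[1,0],Rm[0,0])); print('yaw',yaw,'t',t)
for m,w in zip(M,W): print(m, (Rm.T@(w[:2]-t)).round(4))
pts2=[((640,512),(-.05,.1825,.012)),((525,583),(.05,.1825,.012)),((438,113),(-.14,-.091-.074,.088)),((500,160),(-.14,-.091,.088)),((383,148),(-.086,-.165,.088)),((447,188),(-.086,-.091,.088))]
W2=[onz(cs,*S(*p),m[2]) for p,m in pts2]; M2=[m for p,m in pts2]
R2,t2=fit(M2,W2); print('scene yaw',np.degrees(np.arctan2(R2[1,0],R2[0,0])),t2)
for m,w in zip(M2,W2): print(m, (Rm.T@(w[:2]-t)).round(4))
# fin top: z=.094
for p in [(168,135),(232,140),(245,158),(180,150)]: 
    w=onz(cal,*Z(*p),.094);print('fin',(Rm.T@(w[:2]-t)).round(4))
# cover corners z=.058
for p in [(112,92),(320,127),(308,206),(104,168)]:
    w=onz(cal,*Z(*p),.058);print('cover',(Rm.T@(w[:2]-t)).round(4))
# strip in zooms
im=cv2.imread('pics/top0.png')
cv2.imwrite('pics/t_strip.png',cv2.resize(im[215:285,390:460],None,fx=8,fy=8,interpolation=cv2.INTER_NEAREST))
im=cv2.imread('pics/scene0.png')
cv2.imwrite('pics/s_strip.png',cv2.resize(im[160:205,205:255],None,fx=12,fy=12,interpolation=cv2.INTER_NEAREST))
E
```

```text
yaw -12.181232592660539 t [0.57827064 0.0194871 ]
(0.05, 0.1825, 0.012) [0.0496 0.1824]
(-0.05, 0.1825, 0.012) [-0.0487  0.183 ]
(0, -0.06, 0.028) [ 0.0017 -0.0608]
(-0.086, -0.091, 0.088) [-0.0855 -0.0923]
(-0.086, -0.165, 0.088) [-0.0865 -0.1657]
(-0.14, -0.165, 0.088) [-0.1387 -0.1647]
(-0.14, -0.091, 0.088) [-0.1401 -0.093 ]
(0.05, -0.1825, 0.012) [ 0.0462 -0.1784]
scene yaw -12.131602773090865 [0.57784333 0.02130935]
(-0.05, 0.1825, 0.012) [-0.0474  0.185 ]
(0.05, 0.1825, 0.012) [0.0496 0.1864]
(-0.14, -0.16499999999999998, 0.088) [-0.1426 -0.1703]
(-0.14, -0.091, 0.088) [-0.1444 -0.0923]
(-0.086, -0.165, 0.088) [-0.0808 -0.1577]
(-0.086, -0.091, 0.088) [-0.0911 -0.0882]
fin [0.0006 0.1243]
fin [0.0041 0.091 ]
fin [-0.0039  0.0825]
fin [-0.0059  0.1166]
cover [0.0209 0.1647]
cover [0.0226 0.0514]
cover [-0.0201  0.0497]
cover [-0.02    0.1609]
```

View pics/t_strip.png

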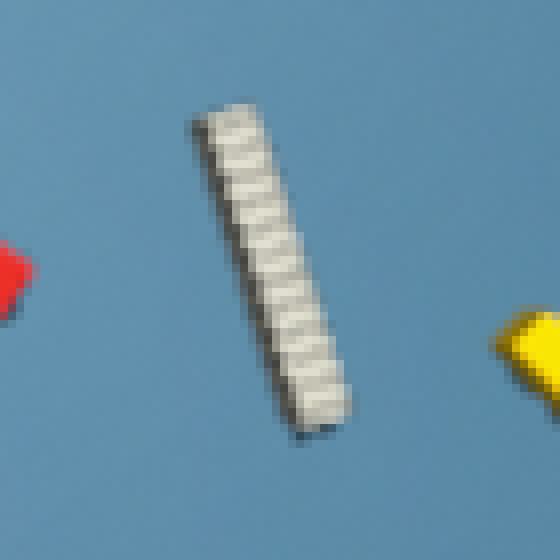

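View pics/s_strip.png

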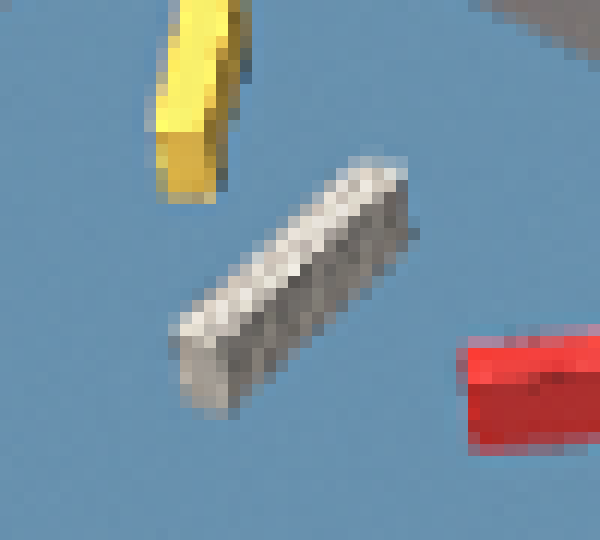

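```bash
cat >> h.py <<'E'
def rel(target):
    o=bot.get_obs(); Rt=R.from_euler('xyz',o['tcp_rot'],degrees=True).as_matrix()
    d=Rt.T@(np.array(target)-o['ee_pos']); return (d*1000).round(1),(d/.06).round(3)
E
python3 - <<'E'
from h import *
cal=viewer.calibration('top'); cs=viewer.calibration('scene')
Z=lambda u,v:(390+u/8-.45,215+v/8-.45)
S=lambda u,v:(205+u/12-.45,160+v/12-.45)
P=np.array([onz(cal,*Z(*p),.028) for p in [(205,112),(256,101),(352,405),(302,430)]])
print(P.round(4),P.mean(0)); d=P[2]+P[3]-P[0]-P[1]; print(np.linalg.norm(d)/2,np.degrees(np.arctan2(d[1],d[0])))
P2=np.array([onz(cs,*S(*p),.028) for p in [(175,325),(230,345),(408,175),(355,158)]]);print(P2.round(4),P2.mean(0))
d=P2[2]+P2[3]-P2[0]-P2[1]; print(np.linalg.norm(d)/2,np.degrees(np.arctan2(d[1],d[0])))
print(rel([.45,-.36,.2]))
E
```

```text
[[ 0.4989 -0.3427  0.028 ]
 [ 0.5019 -0.3586  0.028 ]
 [ 0.4074 -0.3833  0.028 ]
 [ 0.4002 -0.3676  0.028 ]] [ 0.45207323 -0.36305923  0.028     ]
0.0997523529682344 -165.58221637724822
[[ 0.4963 -0.36    0.028 ]
 [ 0.4922 -0.3404  0.028 ]
 [ 0.3977 -0.3674  0.028 ]
 [ 0.4021 -0.3865  0.028 ]] [ 0.44707578 -0.36358707  0.028     ]
0.09801784397877567 -164.17747654710766
(array([-563.3, -671.6,   31.4]), array([ -9.388, -11.193,   0.524]))
```

Call:
{"fn": "arm_command", "kwargs": {"motion": [[1,[-0.3,-0.35,0],[0,0,0]],[1,[-0.52,-0.62,0],[0,0,0]],[1,[-0.52,-0.62,0],[0,0,0]],[1,[-0.52,-0.62,0],[0,0,0]],[1,[-0.52,-0.62,0],[0,0,0]],[1,[-0.52,-0.62,0],[0,0,0]],[1,[-0.52,-0.62,0],[0,0,0]],[1,[-0.52,-0.62,0],[0,0,0]],[1,[-0.52,-0.62,0],[0,0,0]],[1,[-0.52,-0.62,0],[0,0,0]],[1,[-0.52,-0.62,0],[0,0,0]],[1,[-0.52,-0.62,0],[0,0,0]]]}}

```text
time: 1.65
ee_pos: [0.3768, -0.0553, 0.2313]
tcp_rot: [180.0, 0.0, 153.5]
wrist_force: [0.9, 1.3, -0.3]
opening: 0.0857
```

Call:
{"fn": "arm_command", "kwargs": {"motion": [[1,[-0.52,-0.62,0],[0,0,0]],[1,[-0.52,-0.62,0],[0,0,0]],[1,[-0.52,-0.62,0],[0,0,0]],[1,[-0.52,-0.62,0],[0,0,0]],[1,[-0.52,-0.62,0],[0,0,0]],[1,[-0.52,-0.62,0],[0,0,0]],[1,[0,0,0],[0,0,1]],[1,[0,0,0],[0,0,1]],[1,[0,0,0],[0,0,1]],[1,[0,0,0],[0,0,1]],[1,[0,0,0],[0,0,1]],[1,[0,0,0],[0,0,1]]]}}

```text
time: 3.15
ee_pos: [0.4448, -0.3369, 0.2309]
tcp_rot: [-180.0, -0.0, 117.3]
wrist_force: [0.4, -0.5, 0.3]
opening: 0.0854
```

Call:
{"fn": "arm_command", "kwargs": {"motion": [[1,[0,0,0],[0,0,1]],[1,[0,0,0],[0,0,1]],[1,[0,0,0],[0,0,1]],[1,[0,0,0],[0,0,1]],[1,[0,0,0],[0,0,1]],[1,[0,0,0],[0,0,1]],[1,[0,0,0],[0,0,1]],[1,[0,0,0],[0,0,1]],[1,[0,0,0],[0,0,1]],[1,[0,0,0],[0,0,1]],[1,[0,0,0],[0,0,1]],[1,[0,0,0],[0,0,1]]]}}

```text
time: 4.65
ee_pos: [0.4448, -0.3369, 0.231]
tcp_rot: [-180.0, 0.0, 45.3]
wrist_force: [1.3, 0.4, -0.6]
opening: 0.0854
```

Call:
{"fn": "arm_command", "kwargs": {"motion": [[1,[0,0,0],[0,0,1]],[1,[0,0,0],[0,0,1]],[1,[0,0,0],[0,0,1]],[1,[0,0,0],[0,0,1]],[1,[0,0,0],[0,0,1]],[1,[0,0,0],[0,0,0.1]],[1,[0,0,0],[0,0,0]]]}}

```text
time: 5.52
ee_pos: [0.4448, -0.3369, 0.2311]
tcp_rot: [-180.0, 0.0, 15.1]
wrist_force: [0.6, -0.1, -0.2]
opening: 0.0854
```

```bash
python3 - <<'E'
from h import *
o=bot.get_obs(); print(o['time'],o['ee_pos'],o['tcp_rot'],o['q']); print(rel([.4505,-.363,.15]))
cal=viewer.calibration('wrist'); print(cal['T'])
cv2.imwrite('pics/w1.png',viewer.camera('wrist')); print(proj(cal,[.4505,-.363,.028],True))
E
```

```text
5.525 [ 0.44483603 -0.3368871   0.23112875] [-1.79985839e+02  9.52559402e-03  1.50539888e+01] [-3.71382829e+01  6.10803988e+00  1.12792498e+01  9.51882378e+01
  1.15524243e-03  1.27807729e+02]
(array([-1.3, 26.7, 81.1]), array([-0.022,  0.445,  1.352]))
[[ 2.59422987e-01 -9.22730950e-01 -2.85074215e-01  5.17472340e-01]
 [-9.65763783e-01 -2.47915633e-01 -7.64078146e-02 -3.17307863e-01]
 [-1.70499242e-04  2.95136296e-01 -9.55455147e-01  3.74234015e-01]
 [ 0.00000000e+00  0.00000000e+00  0.00000000e+00  1.00000000e+00]]
(np.float64(303.0019134845576), np.float64(181.55746178245323))
```

View pics/w1.png

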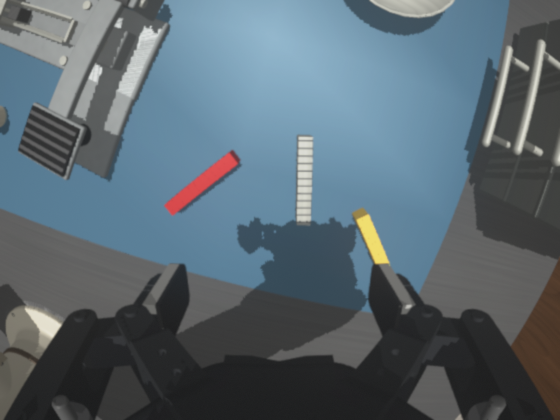

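The wrist view shows the strip upright at columns 297–312, rows 135–223. The red decoy is to its left and the yellow one to its right. I'll refine the strip's pose from this view.

```bash
python3 - <<'E'
from h import *
im=cv2.imread('pics/w1.png'); cal=viewer.calibration('wrist')
hsv=cv2.cvtColor(im,cv2.COLOR_BGR2HSV); m=((hsv[...,1]<60)&(hsv[...,2]>110)).astype(np.uint8)*255
m=cv2.morphologyEx(m,cv2.MORPH_CLOSE,np.ones((3,3)))
w=np.zeros_like(m); w[125:235,285:325]=m[125:235,285:325]
k=max(cv2.findContours(w,0,1)[0],key=cv2.contourArea); r=cv2.minAreaRect(k);print(r)
P=np.array([onz(cal,*q,.028,True) for q in cv2.boxPoints(r)]);print(P.round(4),P.mean(0))
pts=np.array([onz(cal,*q[0],.028,True)[:2] for q in k],np.float32); r=cv2.minAreaRect(pts);print(r)
cv2.imwrite('pics/w1z.png',cv2.resize(im[125:235,265:345],None,fx=5,fy=5,interpolation=cv2.INTER_NEAREST))
E
```

```text
((303.77996826171875, 179.36264038085938), (16.678434371948242, 89.02179718017578), 1.5074357986450195)
[[ 0.4011 -0.3671  0.028 ]
 [ 0.4979 -0.3425  0.028 ]
 [ 0.5023 -0.3597  0.028 ]
 [ 0.4055 -0.3856  0.028 ]] [ 0.45172635 -0.36371697  0.028     ]
((0.45161375403404236, -0.36377665400505066), (0.10013945400714874, 0.01805933751165867), 14.911626815795898)
```

View pics/w1z.png

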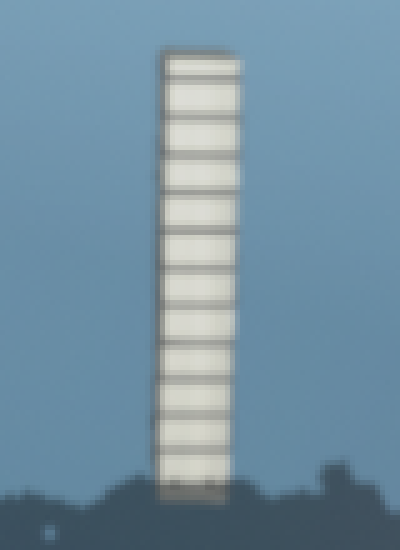

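Call:
{"fn": "arm_command", "kwargs": {"motion": [[1,[0,0.457,0.5],[0,0,0]],[1,[0,0,0.8],[0,0,0]],[1,[0,0,0.8],[0,0,0]],[1,[0,0,0.7],[0,0,0]],[1,[0,0,0.3],[0,0,0]],[1,[0,0,0],[0,0,0]],[1,[0,0,0],[0,0,0]]], "newtons": 60}}

```text
time: 6.45
ee_pos: [0.4528, -0.3641, 0.0473]
tcp_rot: [179.9, -0.1, 15.0]
wrist_force: [0.1, -0.7, 1.5]
opening: 0.0853
```

```bash
python3 - <<'E'
from h import *
o=bot.get_obs(); print(o['time'],o['ee_pos'],o['tcp_rot']); print(rel([.4515,-.3635,.014]))
cal=viewer.calibration('wrist')
cv2.imwrite('pics/w2.png',viewer.camera('wrist'))
E
```

```text
6.45 [ 0.45283168 -0.36409596  0.04734219] [ 1.79873658e+02 -9.20205672e-02  1.49602193e+01]
(array([-1.2, -1. , 33.3]), array([-0.02 , -0.017,  0.556]))
```

View pics/w2.png

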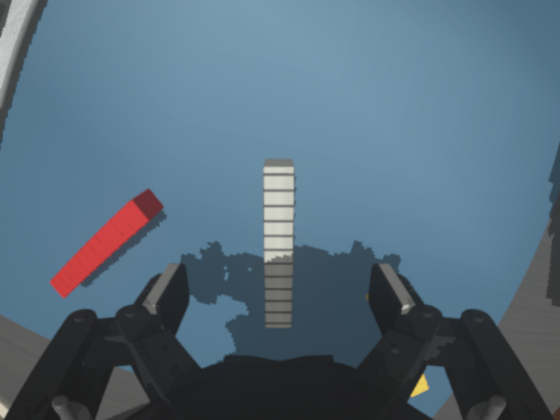

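The strip is centred between the open fingers (column 279, rows 160–328). I'll lower and grip.

Call:
{"fn": "arm_command", "kwargs": {"motion": [[1,[-0.02,-0.01,0.28],[0,0,0]],[1,[0,0,0.275],[0,0,0]],[1,[0,0,0],[0,0,0]],[0,[0,0,0],[0,0,0]],[0,[0,0,0],[0,0,0]],[0,[0,0,0],[0,0,0]],[0,[0,0,0],[0,0,0]],[0,[0,0,0],[0,0,0]],[0,[0,0,0],[0,0,0]]], "newtons": 60}}

```text
time: 7.62
ee_pos: [0.4509, -0.3633, 0.0125]
tcp_rot: [180.0, -0.0, 14.9]
wrist_force: [-0.6, 0.1, 5.4]
opening: 0.0144
```

```bash
python3 - <<'E'
from h import *
o=bot.get_obs(); print(o['time'],o['ee_pos'],o['tcp_rot'],o['opening'],o['wrist_force'])
cv2.imwrite('pics/w3.png',viewer.camera('wrist'))
E
```

```text
7.625 [ 0.4508824  -0.36332008  0.01253176] [ 1.79959481e+02 -2.94334374e-02  1.49430530e+01] 0.014407290142856702 [-0.56420927  0.10785713  5.35428255]
```

View pics/w3.png

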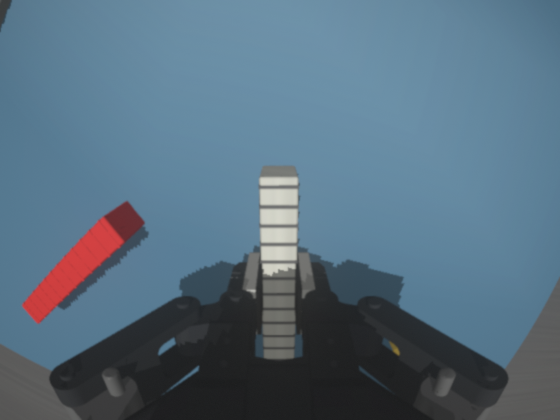

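Call:
{"fn": "arm_command", "kwargs": {"motion": [[0,[0,0,-0.3],[0,0,0]],[0,[0,0,-0.7],[0,0,0]],[0,[0,0,-0.8],[0,0,0]],[0,[0,0,-0.5],[0,0,0]],[0,[0.3,-0.46,0],[0,0,0]],[0,[0.4,-0.6,0],[0,0,0]],[0,[0.4,-0.6,0],[0,0,0]],[0,[0.4,-0.6,0],[0,0,0]],[0,[0.4,-0.6,0],[0,0,0]],[0,[0.4,-0.6,0],[0,0,0]],[0,[0.4,-0.6,0],[0,0,0]],[0,[0.4,-0.6,0],[0,0,0]]]}}

```text
time: 9.18
ee_pos: [0.5584, -0.0437, 0.1508]
tcp_rot: [180.0, -0.0, 14.9]
wrist_force: [1.2, -0.0, -0.5]
opening: 0.0148
```

Call:
{"fn": "arm_command", "kwargs": {"motion": [[0,[0.4,-0.6,0],[0,0,0]],[0,[0,0,0],[0,0,-0.5]],[0,[0,0,0],[0,0,-1]],[0,[0,0,0],[0,0,-1]],[0,[0,0,0],[0,0,-1]],[0,[0,0,0],[0,0,-1]],[0,[0,0,0],[0,0,-1]],[0,[0,0,0],[0,0,-1]],[0,[0,0,0],[0,0,-1]],[0,[0,0,0],[0,0,-1]],[0,[0,0,0],[0,0,-1]],[0,[0,0,0],[0,0,-1]]]}}

```text
time: 10.68
ee_pos: [0.572, -0.0041, 0.1506]
tcp_rot: [-180.0, 0.0, 78.1]
wrist_force: [0.2, -0.5, -1.3]
opening: 0.0149
```

```bash
python3 - <<'E'
from h import *
o=bot.get_obs(); print(o['time'],o['ee_pos'],o['tcp_rot'],o['opening'],o['wrist_force'])
cal=viewer.calibration('wrist'); print(cal)
cv2.imwrite('pics/w4.png',viewer.camera('wrist'))
cv2.imwrite('pics/t4.png',cv2.resize(viewer.camera('top')[160:285,180:350],None,fx=4.6,fy=4.6))
E
```

```text
10.675 [ 0.57196998 -0.00408189  0.15064783] [-1.79992839e+02  4.03135682e-03  7.81388632e+01] 0.01486565609205081 [ 0.1559733  -0.48964873 -1.29665562]
{'fx': 325.19226210127806, 'fy': 325.19226210127806, 'cx': 278.43117497647404, 'cy': 208.18850845880576, 'T': array([[ 0.9785779 , -0.19699879, -0.05980605,  0.58706159],
       [-0.20587357, -0.93471793, -0.28968684,  0.06993522],
       [ 0.00116617,  0.29579363, -0.95525116,  0.29375718],
       [ 0.        ,  0.        ,  0.        ,  1.        ]])}
```

View pics/w4.png

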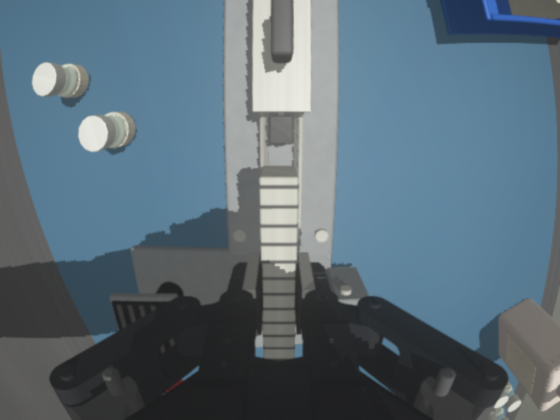

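View pics/t4.png

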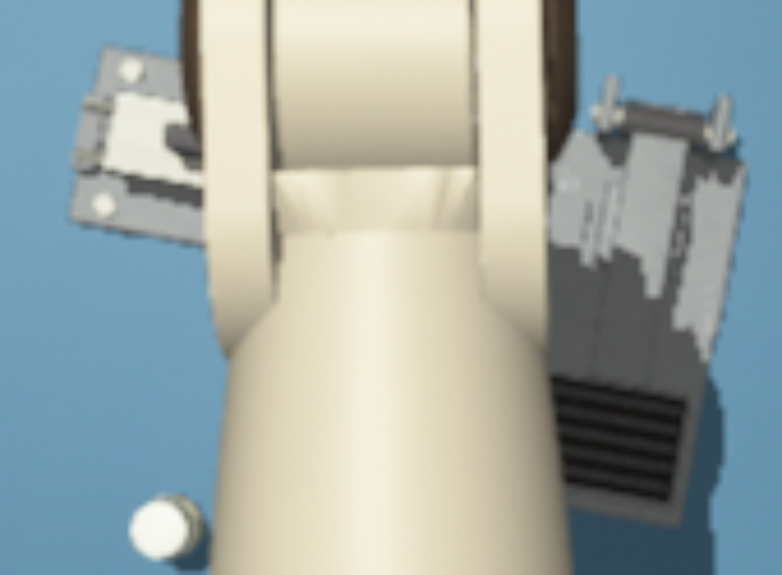

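In the wrist view the held strip ends at row 168–178, columns 260–299. Behind it are the channel, the dark follower at (281,130), the cover's front edge at row 110 and the fin at (283,25). I'll zoom in to measure.

```bash
python3 - <<'E'
import cv2
im=cv2.imread('pics/w4.png')
cv2.imwrite('pics/w4z.png',cv2.resize(im[90:190,215:345],None,fx=6,fy=6,interpolation=cv2.INTER_NEAREST))
E
```

```text
(no output)
```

View pics/w4z.png

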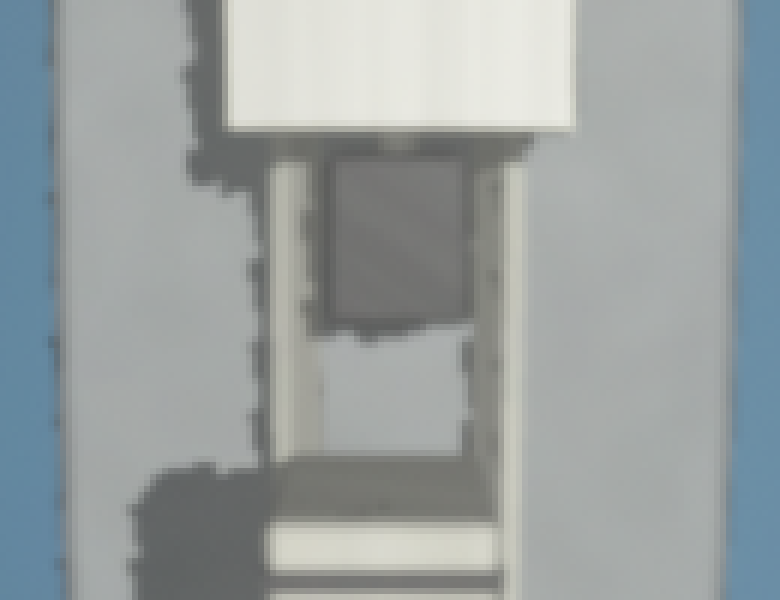

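```bash
python3 - <<'E'
from h import *
cal=viewer.calibration('wrist'); o=bot.get_obs(); tc=o['ee_pos']; zt=tc[2]
Z=lambda u,v:(215+u/6-.42,90+v/6-.42)
yaw=np.radians(-12.17); Rm=np.array([[np.cos(yaw),-np.sin(yaw)],[np.sin(yaw),np.cos(yaw)]]); t=np.array([.5781,.0203])
mm=lambda w:(1000*Rm.T@(w[:2]-t)).round(1)
print('tcp',mm(tc), 'tool yaw rel', o['tcp_rot'][2]-90+12.17)
for n,p,z in [('folL',(330,320),.046),('folR',(470,320),.046),('folbL',(330,157),.046),('covL',(224,131),.058),('covR',(576,131),.058),
 ('wallLo',(270,300),.031),('wallRo',(527,300),.031),('wallLo',(270,450),.031),('wallRo',(526,450),.031),('wallLi',(290,300),.031),('wallRi',(502,300),.031),
 ('plateL',(60,300),.012),('plateR',(735,300),.012),('plateL',(53,50),.012),('plateR',(743,50),.012),
 ('sL',(267,520),zt+.0155),('sR',(500,520),zt+.0155),('sbL',(283,457),zt-.0125),('sbR',(488,457),zt-.0125)]:
    print(n,mm(onz(cal,*Z(*p),z,True)))
F=lambda u,v:(u,v)
for p in [(271,50),(292,58),(275,0),(293,0)]: print('fin',mm(onz(cal,*p,.094,True)))
E
```

```text
tcp [ -0.8 -25.1] tool yaw rel 0.18141116736452823
folL [-7.8 25.7]
folR [ 9.9 25.7]
folbL [-7.8 46.5]
covL [-20.2  49.9]
covR [21.8 50.1]
wallLo [-16.3  26.9]
wallRo [18.2 27.1]
wallLo [-16.4   6.4]
wallRo [18.4  6.5]
wallLi [-13.6  26.9]
wallRi [14.9 27. ]
plateL [-48.   25.6]
plateR [50.1 26. ]
plateL [-48.4  62.1]
plateR [50.4 62.6]
sL [-9.  24.3]
sR [ 6.5 24.3]
sbL [-9.3 23.7]
sbR [ 7.3 23.8]
fin [-5.8 88. ]
fin [ 6.8 83. ]
fin [ -3.5 121. ]
fin [  7.4 121.2]
```

Call:
{"fn": "arm_command", "kwargs": {"motion": [[0,[-0.1,0.034,0],[0,0,0.03]],[0,[0,0,0.4],[0,0,0]],[0,[0,0,0.6],[0,0,0]],[0,[0,0,0.4],[0,0,0]],[0,[0,0,0.2],[0,0,0]],[0,[0,0,0.1],[0,0,0]],[0,[0,0,0],[0,0,0]]]}}

```text
time: 11.65
ee_pos: [0.5732, -0.0105, 0.0485]
tcp_rot: [180.0, -0.0, 77.7]
wrist_force: [-0.1, -0.0, -1.7]
opening: 0.0142
```

```bash
cat >> h.py <<'E'
_y=np.radians(-12.17); RM=np.array([[np.cos(_y),-np.sin(_y)],[np.sin(_y),np.cos(_y)]]); TM=np.array([.5781,.0203])+RM@np.array([.00095,-.0011])
def mm(w): return (1000*RM.T@(np.array(w)[:2]-TM)).round(1)
def st():
    o=bot.get_obs(); print('t',o['time'],'mach',mm(o['ee_pos']),'z',o['ee_pos'][2].round(4),o['tcp_rot'].round(2),'open',round(o['opening'],4),'F mach',(RM.T@o['wrist_force'][:2]).round(1),o['wrist_force'][2].round(1))
E
python3 - <<'E'
from h import *
st()
cv2.imwrite('pics/w5.png',viewer.camera('wrist')); cv2.imwrite('pics/s5.png',cv2.resize(viewer.camera('scene')[160:310,180:350],None,fx=4,fy=4))
E
```

```text
t 11.65 mach [  0.7 -30. ] z 0.0485 [179.97  -0.    77.73] open 0.0142 F mach [-0.1 -0.1] -1.7
```

View pics/w5.png

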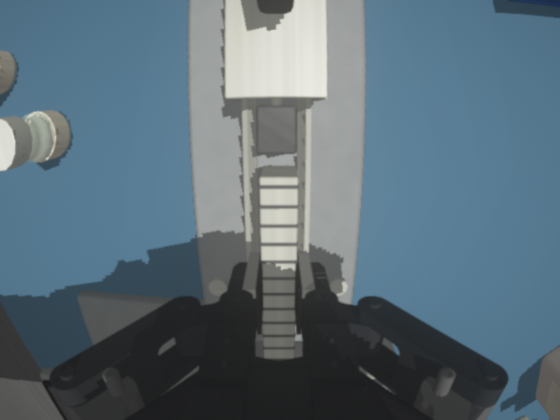

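View pics/s5.png

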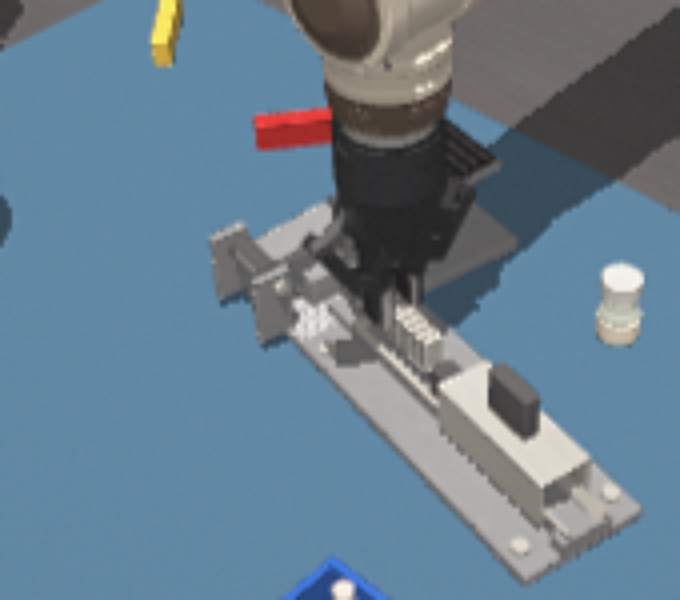

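The strip is over the channel just in front of the follower (follower front edge at row 154, strip end at row 168). Next I'll check the lateral alignment in numbers.

```bash
python3 - <<'E'
from h import *
im=cv2.imread('pics/w5.png')
cv2.imwrite('pics/w5z.png',cv2.resize(im[90:190,215:345],None,fx=6,fy=6,interpolation=cv2.INTER_NEAREST))
E
```

```text
(no output)
```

View pics/w5z.png

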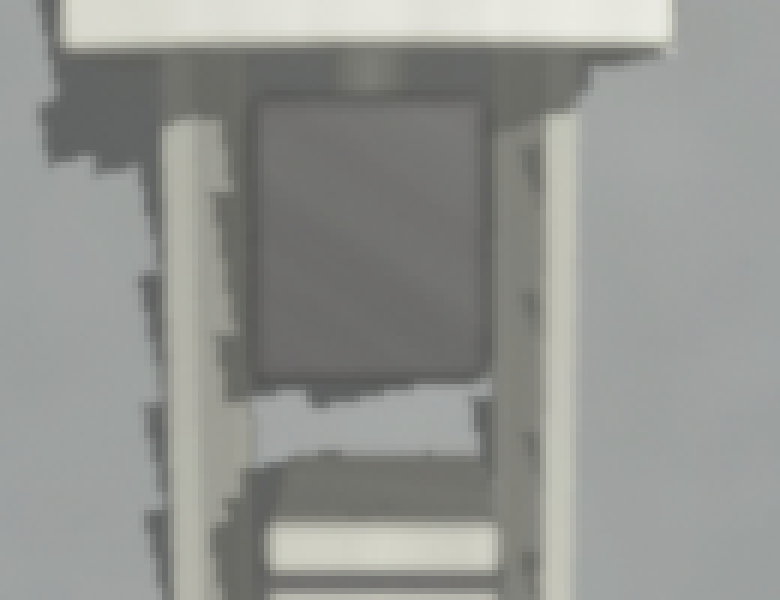

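```bash
python3 - <<'E'
from h import *
cal=viewer.calibration('wrist'); zt=bot.get_obs()['ee_pos'][2]
Z=lambda u,v:(215+u/6-.42,90+v/6-.42)
for n,p,z in [('folL',(250,378),.046),('folR',(490,378),.046),('covL',(60,50),.058),('covR',(673,50),.058),
 ('wallLo',(160,130),.031),('wallRo',(580,130),.031),('wallLo',(170,500),.031),('wallRo',(576,500),.031),
 ('sL',(267,520),zt+.0155),('sR',(500,520),zt+.0155),('sbL',(283,460),zt-.0125),('sbR',(491,460),zt-.0125)]:
    print(n,mm(onz(cal,*Z(*p),z,True)))
E
```

```text
folL [-9.2 26.7]
folR [ 8.8 26.7]
covL [-21.2  51.3]
covR [20.5 51.1]
wallLo [-17.4  45.5]
wallRo [16.9 45.4]
wallLo [-17.2  14.5]
wallRo [17.1 14.4]
sL [-7.  19.5]
sR [ 8.5 19.5]
sbL [-7.3 18.8]
sbR [ 9.5 18.7]
```

Call:
{"fn": "arm_command", "kwargs": {"motion": [[0,[0,-0.016,0.075],[0,0,0]],[0,[0.1,0,0],[0,0,0]],[0,[0.1,0,0],[0,0,0]],[0,[0.12,0,0],[0,0,0]],[0,[0.1,0,0],[0,0,0]],[0,[0,0,0],[0,0,0]],[0,[0,0,0],[0,0,0]]]}}

```text
time: 12.62
ee_pos: [0.5772, 0.0144, 0.0435]
tcp_rot: [-180.0, 0.0, 77.8]
wrist_force: [-2.6, -4.3, -1.0]
opening: 0.0143
```

```bash
python3 - <<'E'
from h import *
st()
im=viewer.camera('wrist');cv2.imwrite('pics/w6.png',im)
cv2.imwrite('pics/w6z.png',cv2.resize(im[80:190,215:345],None,fx=5,fy=5,interpolation=cv2.INTER_NEAREST))
E
```

```text
t 12.625 mach [-0.6 -4.9] z 0.0435 [-1.7999e+02  5.0000e-02  7.7770e+01] open 0.0143 F mach [-1.6 -4.8] -1.0
```

View pics/w6z.png

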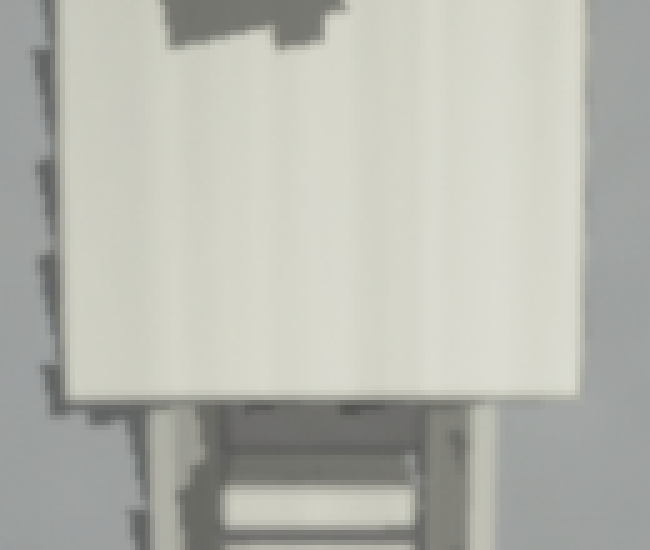

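```bash
python3 - <<'E'
from h import *
cal=viewer.calibration('wrist'); zt=bot.get_obs()['ee_pos'][2]
Z=lambda u,v:(215+u/5-.4,80+v/5-.4)
for n,p,z in [('folF',(320,452),.046),('covL',(65,398),.058),('covR',(580,398),.058),
 ('wallLo',(148,430),.031),('wallRo',(498,430),.031),
 ('sL',(221,485),zt+.0155),('sR',(417,485),zt+.0155)]:
    print(n,mm(onz(cal,*Z(*p),z,True)))
st()
E
```

```text
folF [-0.8 44.6]
covL [-21.2  51.4]
covR [20.1 51.3]
wallLo [-17.4  44.1]
wallRo [16.5 44. ]
sL [-8.7 44.3]
sR [ 7.  44.3]
t 12.675 mach [-0.6 -5. ] z 0.0435 [-1.7999e+02  5.0000e-02  7.7760e+01] open 0.0143 F mach [-1.8 -5.9] -1.1
```

Call:
{"fn": "arm_command", "kwargs": {"motion": [[0,[0,0.005,0.06],[0,0,0]],[0,[0,0,0.06],[0,0,0]],[0,[0,0,0.05],[0,0,0]],[0,[0,0,0],[0,0,0]]]}}

```text
time: 13.18
ee_pos: [0.5778, 0.0141, 0.0333]
tcp_rot: [180.0, 0.0, 77.7]
wrist_force: [-1.1, -5.4, -2.3]
opening: 0.0147
```

```bash
python3 - <<'E'
from h import *
st()
im=viewer.camera('wrist');cv2.imwrite('pics/w7.png',im)
E
```

```text
t 13.175 mach [ 0.1 -5. ] z 0.0333 [1.7997e+02 4.0000e-02 7.7740e+01] open 0.0147 F mach [ 0.1 -5.5] -2.3
```

View pics/w7.png

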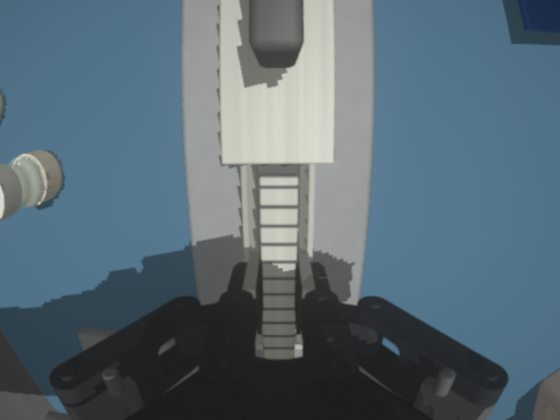

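Call:
{"fn": "arm_command", "kwargs": {"motion": [[0,[-0.03,0,0.008],[0,0,0]],[0,[0,0,0],[0,0,0]],[0.5,[0,0,0],[0,0,0]],[0.5,[0,0,0],[0,0,0]],[0.5,[0,0,0],[0,0,0]],[0.5,[0,0,0],[0,0,0]],[0.6,[0,0,-0.4],[0,0,0]],[0.6,[0,0,-0.6],[0,0,0]],[0.6,[0,0,-0.5],[0,0,0]],[0.6,[0,0,0],[0,0,0]]]}}

```text
time: 14.48
ee_pos: [0.5785, 0.0128, 0.1255]
tcp_rot: [179.8, -0.1, 77.8]
wrist_force: [-0.2, 0.8, -0.0]
opening: 0.0509
```

```bash
python3 - <<'E'
from h import *
st()
im=viewer.camera('wrist');cv2.imwrite('pics/w8.png',im)
cv2.imwrite('pics/s8.png',cv2.resize(viewer.camera('scene')[160:310,180:350],None,fx=4,fy=4))
E
```

```text
t 14.475 mach [ 1.1 -6.2] z 0.1255 [ 1.7975e+02 -6.0000e-02  7.7770e+01] open 0.0509 F mach [-0.3  0.7] -0.0
```

View pics/w8.png

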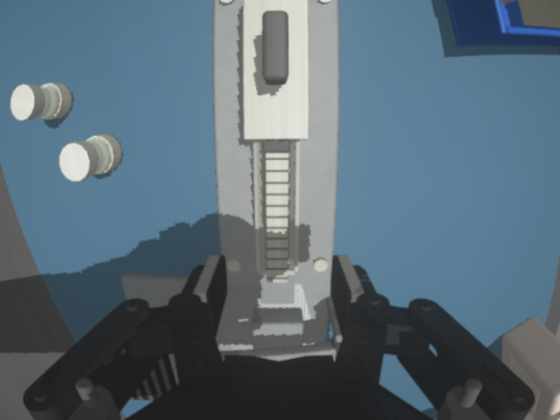

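View pics/s8.png

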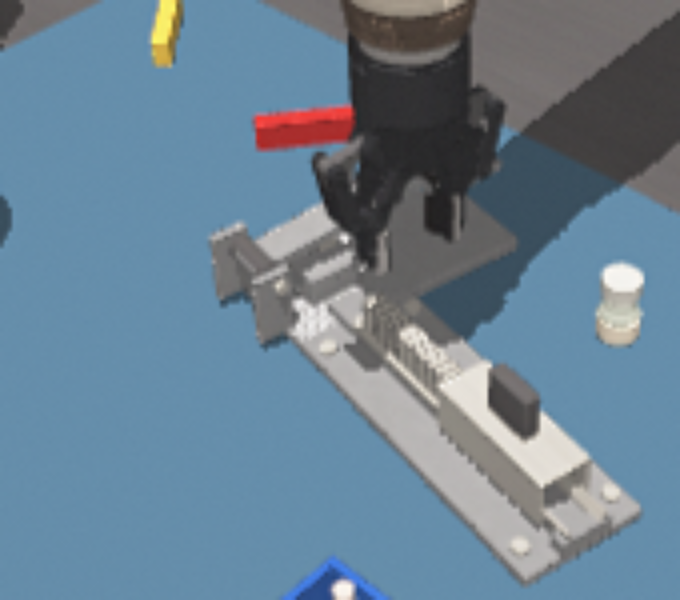

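The strip lies in the channel with the bright lip at (278,278) just past its nose end. I'll check that it is level and against the lip.

```bash
python3 - <<'E'
import cv2
im=cv2.imread('pics/w8.png')
cv2.imwrite('pics/w8z.png',cv2.resize(im[130:290,230:325],None,fx=5,fy=5,interpolation=cv2.INTER_CUBIC)[:, :])
E
```

```text
(no output)
```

View pics/w8z.png

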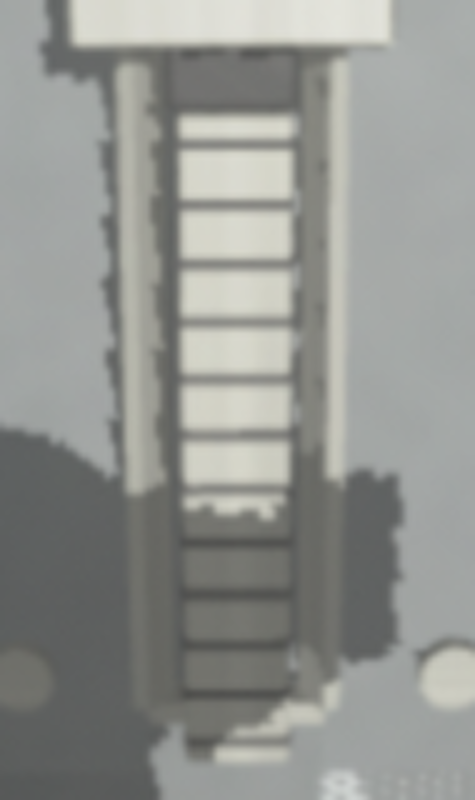

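```bash
python3 - <<'E'
from h import *
cal=viewer.calibration('wrist')
Z=lambda u,v:(230+u/5-.4,130+v/5-.4)
for n,p,z in [('rearL',(177,112),.048),('rearR',(297,112),.048),('frontL',(183,738),.048),('frontR',(290,738),.048),('frontL2',(183,697),.048),('lip out',(250,760),.028),('wallend',(130,705),.031),
 ('wallLo',(115,100),.031),('wallRo',(350,100),.031),('covL',(70,45),.058),('covR',(392,45),.058)]:
    print(n,mm(onz(cal,*Z(*p),z,True)))
for p in [(263,80),(288,80),(264,14),(287,14)]: print('fin',mm(onz(cal,*p,.094,True)))
E
```

```text
rearL [-9.4 41.2]
rearR [ 6.7 41.1]
frontL [ -9.8 -53.4]
frontR [  6.5 -53.4]
frontL2 [ -9.7 -46.3]
lip out [  0.5 -68.9]
wallend [-19.1 -56.8]
wallLo [-19.   40.8]
wallRo [15.  40.7]
covL [-22.6  51.3]
covR [18.5 51.2]
fin [-8.3 85.2]
fin [ 4.6 85.2]
fin [ -7.8 121.6]
fin [  4.2 121.5]
```

The strip measures level and sits against the lip, with its rear at y = 41 mm. Next I'll go to the fin.

Call:
{"fn": "arm_command", "kwargs": {"motion": [[0.6,[0.4,-0.02,0],[0,0,0]],[0.6,[0.6,0,0],[0,0,0]],[0.6,[0.5,0,0],[0,0,0]],[0.6,[0.35,0,0],[0,0,0]],[0.6,[0,0,0.3],[0,0,0]],[0.6,[0,0,0.5],[0,0,0]],[0.6,[0,0,0.2],[0,0,0]],[0.6,[0,0,0],[0,0,0]]]}}

```text
time: 15.58
ee_pos: [0.5987, 0.1206, 0.0615]
tcp_rot: [-179.9, 0.1, 77.7]
wrist_force: [0.2, 0.4, 0.3]
opening: 0.0513
```

```bash
python3 - <<'E'
from h import *
st()
im=viewer.camera('wrist');cv2.imwrite('pics/w9.png',im)
E
```

```text
t 15.575 mach [ -1.9 103.5] z 0.0615 [-1.7988e+02  6.0000e-02  7.7720e+01] open 0.0513 F mach [0.1 0.5] 0.3
```

View pics/w9.png

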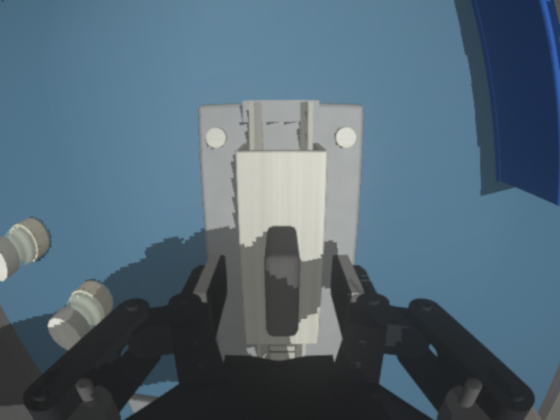

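The fin is between the fingers (columns 264–300, centre 282). I'll shift 1.5 mm in x and grip.

Call:
{"fn": "arm_command", "kwargs": {"motion": [[0.6,[0.02,0.025,-0.04],[0,0,0]],[0,[0,0,0],[0,0,0]],[0,[0,0,0],[0,0,0]],[0,[0,0,0],[0,0,0]],[0,[0,0,0],[0,0,0]],[0,[0,0,0],[0,0,0]]], "newtons": 50}}

```text
time: 16.38
ee_pos: [0.6007, 0.1225, 0.0659]
tcp_rot: [-180.0, -0.0, 77.8]
wrist_force: [-4.9, 1.1, 5.9]
opening: 0.013
```

```bash
python3 -c "
from h import *
st()"
```

```text
t 16.375 mach [ -0.4 105.8] z 0.0659 [-1.7996e+02 -2.0000e-02  7.7800e+01] open 0.013 F mach [-5.   0.1] 5.9
```

Call:
{"fn": "arm_command", "kwargs": {"motion": [[0,[-0.1,0,0],[0,0,0]],[0,[-0.2,0,0],[0,0,0]],[0,[-0.2,0,0],[0,0,0]],[0,[-0.2,0,0],[0,0,0]],[0,[-0.2,0,0],[0,0,0]],[0,[0,0,0],[0,0,0]]]}}

```text
time: 17.12
ee_pos: [0.5893, 0.069, 0.0659]
tcp_rot: [-180.0, 0.0, 77.7]
wrist_force: [-5.8, -1.8, 6.1]
opening: 0.0132
```

```bash
python3 - <<'E'
from h import *
st()
cv2.imwrite('pics/s10.png',cv2.resize(viewer.camera('scene')[160:310,180:350],None,fx=4,fy=4))
E
```

```text
t 17.125 mach [-0.2 51. ] z 0.0659 [-1.7998e+02  2.0000e-02  7.7740e+01] open 0.0132 F mach [-5.3 -3. ] 6.1
```

View pics/s10.png

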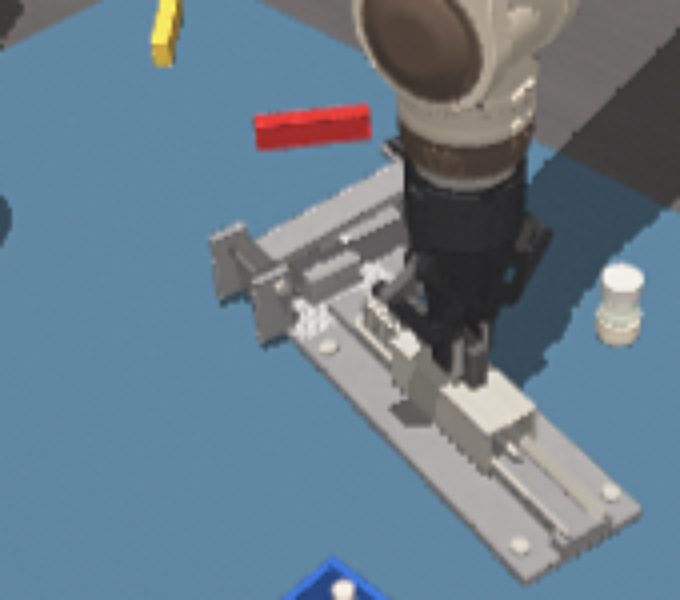

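The cover is halfway over the strip, with its front edge near (405,340), and only friction force (about 3 N) shows. I'll continue.

Call:
{"fn": "arm_command", "kwargs": {"motion": [[0,[-0.2,0,0],[0,0,0]],[0,[-0.2,0,0],[0,0,0]],[0,[-0.2,0,0],[0,0,0]],[0,[-0.13,0,0],[0,0,0]],[0,[-0.05,0,0],[0,0,0]],[0,[-0.04,0,0],[0,0,0]],[0,[0,0,0],[0,0,0]]]}}

```text
time: 18.05
ee_pos: [0.5793, 0.0218, 0.0659]
tcp_rot: [180.0, -0.0, 77.8]
wrist_force: [-4.7, 0.8, 5.9]
opening: 0.013
```

```bash
python3 -c "
from h import *
st()"
```

```text
t 18.05 mach [-0.1  2.8] z 0.0659 [ 1.7999e+02 -3.0000e-02  7.7780e+01] open 0.013 F mach [-4.8 -0.2] 5.9
```

Call:
{"fn": "arm_command", "kwargs": {"motion": [[0,[-0.02,0,0],[0,0,0]],[0,[-0.02,0,0],[0,0,0]],[0,[-0.02,0,0],[0,0,0]],[0,[0,0,0],[0,0,0]]]}}

```text
time: 18.55
ee_pos: [0.5786, 0.0185, 0.0659]
tcp_rot: [180.0, -0.0, 77.8]
wrist_force: [-4.1, 2.7, 5.4]
opening: 0.0133
```

```bash
python3 -c "
from h import *
st()"
```

```text
t 18.55 mach [-0.1 -0.5] z 0.0659 [ 1.800e+02 -4.000e-02  7.779e+01] open 0.0133 F mach [-4.5  1.8] 5.4
```

Call:
{"fn": "arm_command", "kwargs": {"motion": [[0,[-0.02,0,0],[0,0,0]],[0,[-0.02,0,0],[0,0,0]],[0,[0,0,0],[0,0,0]]]}}

```text
time: 18.92
ee_pos: [0.5785, 0.0178, 0.0659]
tcp_rot: [180.0, -0.2, 77.9]
wrist_force: [-1.7, 11.6, 4.3]
opening: 0.0132
```

```bash
python3 -c "
from h import *
st()"
```

```text
t 18.925 mach [-0.  -1.2] z 0.0659 [179.99  -0.23  77.86] open 0.0132 F mach [-4.1 11. ] 4.3
```

The force has risen to 11 N at y≈-1 mm, so the cover is at its stop. I'll release, raise and look.

Call:
{"fn": "arm_command", "kwargs": {"motion": [[0.5,[0,0,0],[0,0,0]],[0.5,[0,0,0],[0,0,0]],[0.5,[0,0,0],[0,0,0]],[0.5,[0,0,0],[0,0,0]],[0.5,[0,0,-0.4],[0,0,0]],[0.5,[0,0,-0.6],[0,0,0]],[0.5,[0,0,-0.5],[0,0,0]],[0.5,[0,0,0],[0,0,0]]]}}

```text
time: 19.92
ee_pos: [0.5793, 0.0154, 0.1579]
tcp_rot: [179.8, -0.1, 77.7]
wrist_force: [0.2, 0.0, 0.7]
opening: 0.0431
```

```bash
python3 - <<'E'
from h import *
st()
im=viewer.camera('wrist');cv2.imwrite('pics/w11.png',im)
cv2.imwrite('pics/s11.png',cv2.resize(viewer.camera('scene')[160:310,180:350],None,fx=4,fy=4))
E
```

```text
t 19.925 mach [ 1.3 -3.4] z 0.1579 [ 1.7976e+02 -6.0000e-02  7.7750e+01] open 0.0431 F mach [0.2 0.1] 0.7
```

View pics/w11.png

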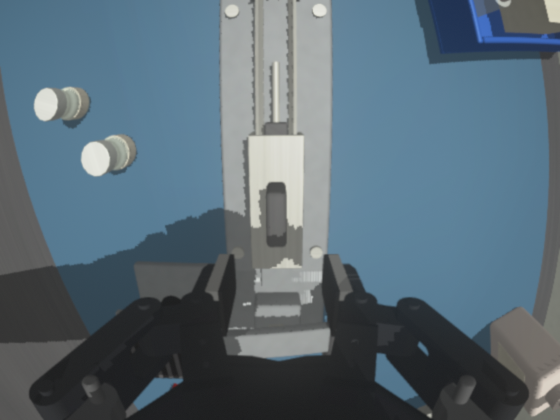

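View pics/s11.png

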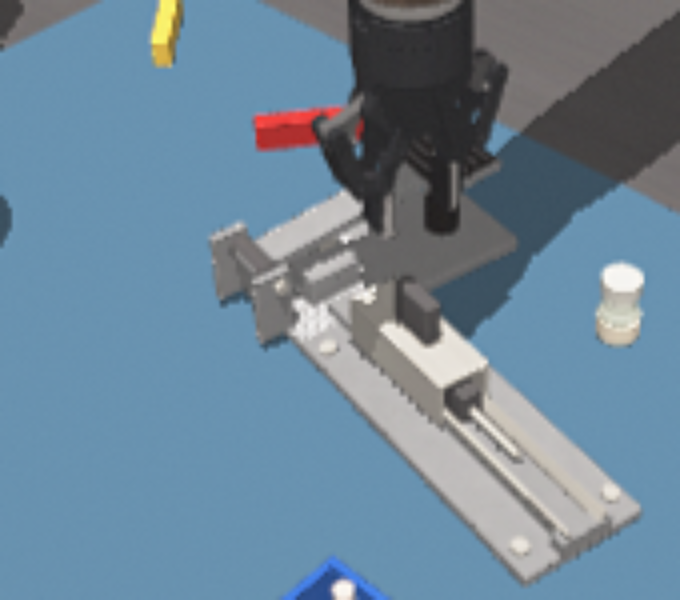

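The cover is now over the strip. Its rear edge is at row 137 and the follower shows just behind it at (276,129). I'll check numerically and work out the treadle move.

```bash
python3 - <<'E'
from h import *
cal=viewer.calibration('wrist')
for n,p,z in [('rearL',(248.5,136.5),.058),('rearR',(303,136.5),.058),('frontR',(301,268),.058),('folrear',(276,123),.046)]:
    print(n,mm(onz(cal,*p,z,True)))
w=TM+RM@np.array([-.113,-.128]); print(w,rel([*w,.158]))
E
```

```text
rearL [-22.   52.9]
rearR [18.1 52.8]
frontR [ 18.6 -54.4]
folrear [-1.8 62.2]
[ 0.44135221 -0.08227706] (array([-124.5, -113. ,   -3.2]), array([-2.075, -1.883, -0.053]))
```

Call:
{"fn": "arm_command", "kwargs": {"motion": [[0,[-0.3,-0.27,0],[0,0,0]],[0,[-0.5,-0.46,0],[0,0,0]],[0,[-0.5,-0.46,0],[0,0,0]],[0,[-0.5,-0.46,0],[0,0,0]],[0,[-0.28,-0.24,0],[0,0,0]],[0,[0,0,0.4],[0,0,0]],[0,[0,0,0.5],[0,0,0]],[0,[0,0,0.1],[0,0,0]],[0,[0,0,0],[0,0,0]]]}}

```text
time: 21.15
ee_pos: [0.4408, -0.0823, 0.0952]
tcp_rot: [-180.0, -0.0, 77.8]
wrist_force: [0.6, 0.0, 0.9]
opening: -0.0001
```

```bash
python3 - <<'E'
from h import *
st()
im=viewer.camera('wrist');cv2.imwrite('pics/w12.png',im)
cv2.imwrite('pics/s12.png',cv2.resize(viewer.camera('scene')[160:310,180:350],None,fx=4,fy=4))
E
```

```text
t 21.15 mach [-113.5 -128.2] z 0.0952 [-179.95   -0.     77.77] open -0.0001 F mach [0.6 0.2] 0.9
```

View pics/w12.png

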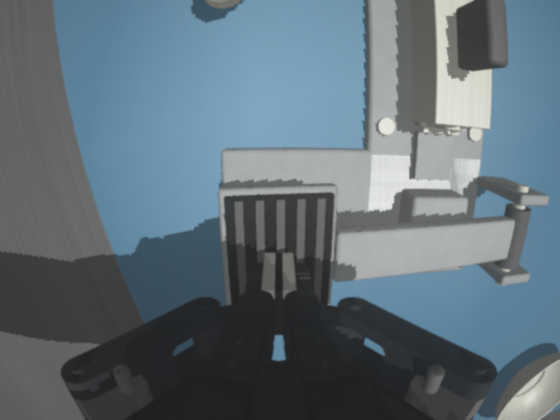

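View pics/s12.png

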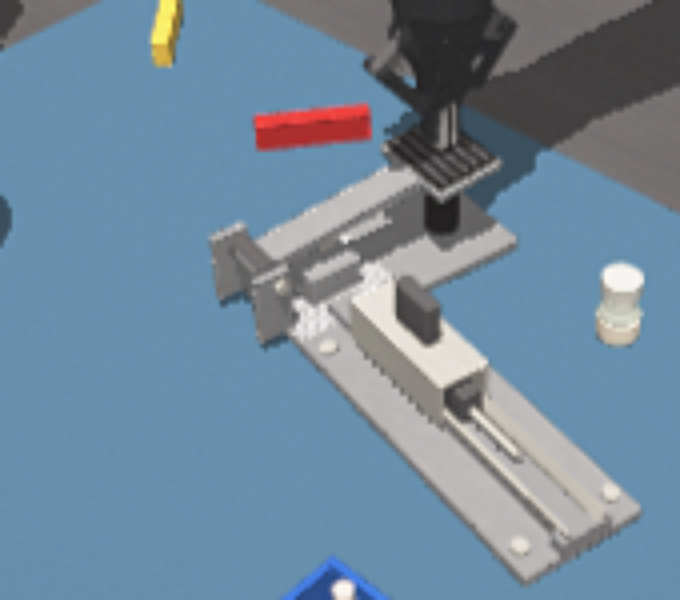

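The closed fingers are over the middle of the tread (tip near (280,300)) and the cover is shut. I'll press down.

Call:
{"fn": "arm_command", "kwargs": {"motion": [[0,[0,0,0.1],[0,0,0]],[0,[0,0,0.1],[0,0,0]],[0,[0,0,0.1],[0,0,0]],[0,[0,0,0.1],[0,0,0]],[0,[0,0,0.1],[0,0,0]],[0,[0,0,0.1],[0,0,0]],[0,[0,0,0.05],[0,0,0]],[0,[0,0,0],[0,0,0]]]}}

```text
time: 22.25
ee_pos: [0.4405, -0.0823, 0.0565]
tcp_rot: [-180.0, -0.0, 77.8]
wrist_force: [-6.4, 1.8, 9.1]
opening: -0.0
```

Call:
{"fn": "arm_command", "kwargs": {"motion": [[0,[0,0,0.03],[0,0,0]],[0,[0,0,0.02],[0,0,0]],[0,[0,0,0],[0,0,0]]]}}

```text
time: 22.62
ee_pos: [0.4407, -0.0823, 0.0545]
tcp_rot: [180.0, -0.0, 77.8]
wrist_force: [-7.8, 1.6, 15.7]
opening: 0.0001
```

Call:
{"fn": "arm_command", "kwargs": {"motion": [[0,[0,0,0.02],[0,0,0]],[0,[0,0,0.01],[0,0,0]],[0,[0,0,0],[0,0,0]]]}}

```text
time: 23.0
ee_pos: [0.4408, -0.0824, 0.054]
tcp_rot: [179.9, -0.0, 77.8]
wrist_force: [-12.9, 2.4, 28.2]
opening: -0.0001
```

At the stop: z stays at 54 mm while the force rises to 28 N. I'll hold, then release.

Call:
{"fn": "arm_command", "kwargs": {"motion": [[0,[0,0,0],[0,0,0]],[0,[0,0,0],[0,0,0]],[0,[0,0,0],[0,0,0]],[0,[0,0,0],[0,0,0]],[0,[0,0,0],[0,0,0]],[0,[0,0,0],[0,0,0]]]}}

```text
time: 23.75
ee_pos: [0.4408, -0.0824, 0.054]
tcp_rot: [179.9, -0.0, 77.8]
wrist_force: [-13.0, 2.9, 27.5]
opening: 0.0003
```

Call:
{"fn": "arm_command", "kwargs": {"motion": [[0,[0,0,-0.1],[0,0,0]],[0,[0,0,-0.15],[0,0,0]],[0,[0,0,-0.15],[0,0,0]],[0,[0,0,-0.2],[0,0,0]],[0,[0,0,-0.3],[0,0,0]],[0,[0,0,-0.6],[0,0,0]],[0,[0,0,-0.8],[0,0,0]],[0,[-0.4,-0.3,-0.5],[0,0,0]],[0,[-0.4,-0.4,0],[0,0,0]],[0,[-0.4,-0.4,0],[0,0,0]],[0,[-0.4,0,0],[0,0,0]],[0,[0,0,0],[0,0,0]]]}}

```text
time: 25.25
ee_pos: [0.3554, -0.163, 0.2198]
tcp_rot: [-180.0, 0.0, 77.6]
wrist_force: [0.2, 0.2, -1.1]
opening: -0.0001
```

```bash
python3 - <<'E'
from h import *
st()
s=viewer.camera('scene');t=viewer.camera('top')
cv2.imwrite('pics/s13.png',cv2.resize(s[160:310,180:350],None,fx=4,fy=4))
cv2.imwrite('pics/t13.png',t)
cv2.imwrite('pics/t13z.png',cv2.resize(t[160:285,180:350],None,fx=4.6,fy=4.6))
E
```

```text
t 25.25 mach [-180. -225.] z 0.2198 [-179.99    0.     77.63] open -0.0001 F mach [0.1 0.2] -1.1
```

View pics/s13.png

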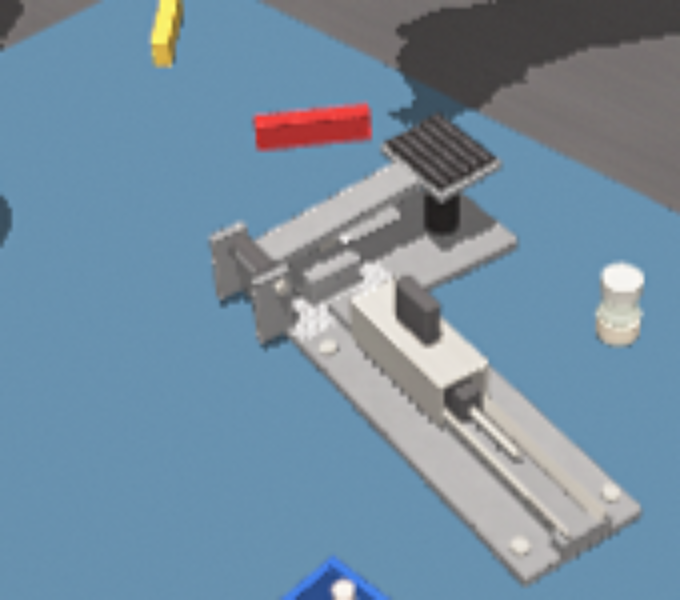

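View pics/t13.png

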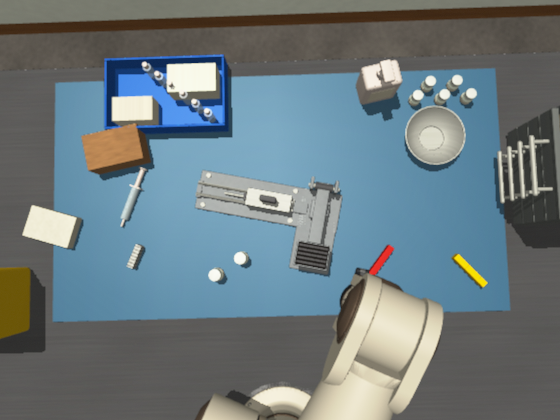

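View pics/t13z.png

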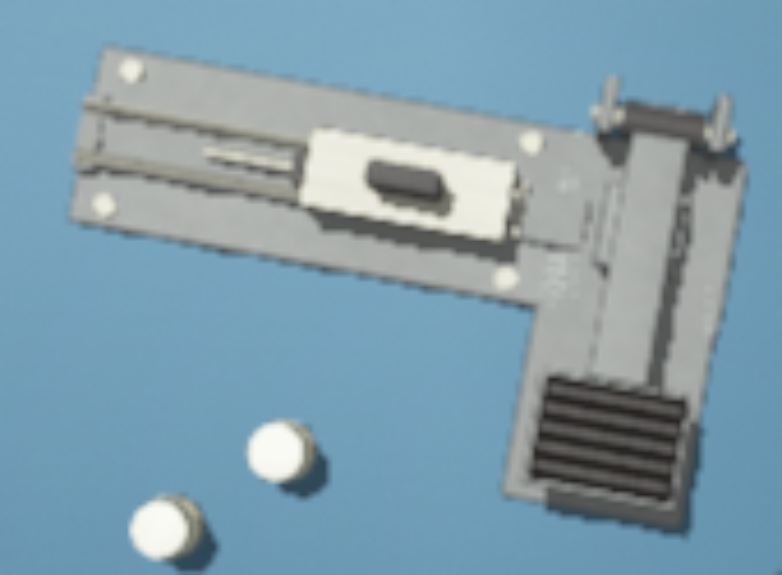

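The cover sits just behind the lip, the treadle is back up and the bystanders look unmoved. One last numeric check of the cover.

```bash
python3 - <<'E'
from h import *
cal=viewer.calibration('top')
Z=lambda u,v:(180+u/4.6-.4,160+v/4.6-.4)
for p in [(312,128),(518,162),(508,242),(302,206)]: print('cover',mm(onz(cal,*Z(*p),.058)))
a=cv2.imread('pics/top0.png');b=cv2.imread('pics/t13.png')
for n,(y0,y1,x0,x1) in dict(short=(240,272,120,150),vials=(245,290,205,255),syr=(165,230,115,150),yel=(250,290,450,490)).items(): print(n,cv2.absdiff(a,b)[y0:y1,x0:x1].max())
st(); bot.job_done()
E
```

```text
cover [20.7 55.9]
cover [ 22.7 -55.7]
cover [-20.3 -58.2]
cover [-21.3  53.2]
short 7
vials 8
syr 8
yel 10
t 25.35 mach [-179.7 -224. ] z 0.2195 [-1.7997e+02 -2.0000e-02  7.7710e+01] open 0.0002 F mach [-0.9  0.2] 0.2
the job is handed in; nothing more can be done
```

The stapler is refilled and the job is handed in at about 25 s of the 64 s allowed, with the arm clear of everything. It reported no verdict.

- **Strip:** I put the full strip into the magazine, pushing the follower back about 17 mm to clear the lip and then letting it press the strip forward. The last look before covering showed it level and fully down, with its rear end at machine y ≈ 41 mm against 42 mm expected.
- **Cover:** I slid the rail cover shut until it met its stop. Only friction (about 3 N) showed on the way, then 11 N at the stop. In the final top view its ends average about +54.5 and -57 mm, against ±55 mm for fully shut. That is about 1 mm out, within the accuracy of the camera reading.
- **Treadle:** With the cover shut, I pressed the treadle until its height stayed at 54 mm and the force rose to 28 N. I held it there for a little over a second, then let it up; the final pictures show it raised.
- **Bystanders:** The short strip, vials, syringe and yellow decoy look the same in the before and after pictures. The red decoy was not compared numerically because the arm partly hides it in the final top view, but it looks unmoved in the scene view.

One disagreement: the cameras differed by 1–2 mm on sideways position. I aligned the strip to the channel walls as the wrist camera saw them.

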